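Hold a cactus cutting in the empty pot with tongs

TASK

One of the two clay pots is already planted with a round cactus; the other has only a drainage shard in it. With the kitchen tongs, take the columnar cactus cutting out of the black seedling tray and hold it upright in the middle of the unplanted pot's mouth, its cut base about 15 mm below the rim and clear of the pot all round, so that I can fill in compost around it; finish while still holding it there. It is spiny, so only the tongs may touch it, not the gripper, and leave the pots, the planted cactus, the hand fork and the spray bottle where they are.

Things in the scene. Friction and masses are not known exactly. Their poses are not given: they have to be found in the camera images.
- tongs: Kitchen tongs with red silicone sleeves and red jaws, 265 mm long with the pull ring, 26 mm high, 130 g, lying on the bench on their narrow edge so that the two arms spread sideways. Origin on the centre line between the arms at the middle of the sleeves, on the underside; x points along the tongs to the jaws, y to the left arm, z up. The hinge block with the pull ring is at x = -112 mm.
- tongs_grip (a point): Grip point: midway between the sleeves (x = -45 to +28 mm), half-way up; the tongs balance here. Outside width 67 mm when free, 45 mm with the jaws on the cutting. Squeezing the sleeves closes the jaws (they move about twice as far); a spring opens them, pressing 5 N on each finger at first, 11 N with the jaws on the cutting. A squeeze of 20 to 40 N holds the cutting.
- tongs_jaws (a point): Centre between the two jaws, 105 mm ahead of tongs_grip along the tongs' x, half-way up. Each jaw is a shallow scoop 34 mm long and 22 mm high; the clear gap between them is 68 mm when free.
- tong_left (a joint): How far the tongs' left arm is squeezed in (rad): 0 free and wide open, 0.10 with the jaws on the cutting, 0.16 fully shut. The right arm mirrors it.
- cutting: Columnar green cactus cutting with ribs and pale spines, 39 mm across, 85 mm tall with a domed top, about 70 g, standing upright in one of the tray's cells. Origin at the middle of its cut base; z is its axis, up.
- cutting_centre (a point): Centre of the cutting, 42.5 mm above its base. Its straight part ends 66 mm above the base.
- cutting_base (a point): Middle of the cutting's cut base (underside).
- tray: Black plastic seedling tray fixed to the bench, 132 mm (its x) by 184 mm (its y) over the flanges and 34 mm high, 2 by 3 cells 53 mm wide with walls 3 mm thick and a 3 mm floor. Origin under its centre. The cutting stands in one cell, flat coir pellets 10 mm high lie in three others.
- pot_1: Clay pot, 114 mm across the rim, 105 mm high, 6 mm wall, loose, 450 g. Origin under its centre. It is either planted or empty.
- pot_1_mouth (a point): Centre of the mouth of pot_1, level with its rim (105 mm up); the opening is about 100 mm across.
- pot_2: A second clay pot just like pot_1.
- pot_2_mouth (a point): Centre of the mouth of pot_2, level with its rim.
- planted: The planting (root ball, grit and a round green cactus 54 mm across) that stands in one of the two pots, reaching 19 mm above that pot's rim. Origin under its centre, on the pot's inner floor.
- planted_top (a point): Top of the planted round cactus: shows which of the pots is taken.
- fork: Stainless hand fork with a wooden handle, 300 mm long, lying on the bench; handle to its -x. Leave it alone.
- spray: Blue plastic spray bottle with a white push-button head, 66 mm across, 184 mm tall. Origin under its centre. Leave it alone.
Mind the look-alikes: they are no part of the job. Leave any purple or red look-alike of the pot_1 alone.

How it is judged (in metres and radians):
On the way, in this order (a step that is already met when the one before it is completed fails the run):
1. the tongs are lifted off the bench in the gripper while the cutting still stands in the tray (contact force between the fingers and tongs above 1 N and height (world z) of tongs_grip above 0.045 m and distance of cutting_centre from where it was at the start of the episode below 0.03 m), for 0.2 s.
2. the cutting is lifted clear of the tray between the tongs' jaws (contact force between the fingers and tongs above 1 N and contact force between tongs and cutting above 0.5 N and height (world z) of cutting_base above 0.05 m and contact force between cutting and tray below 0.05 N), for 0.2 s.
At the end, for the whole second after the job is handed in: The gripper holds the tongs, their jaws the cutting: at rest, upright within 20 degrees, its base within 20 mm of the unplanted pot's axis and 0 to 35 mm below its rim, no pot touched. Pots and planted cactus within 20 mm, fork and bottle within 30 mm of where they stood (((horizontal distance between planted_top and pot_1_mouth below 0.04 m and horizontal distance between cutting_base and pot_2_mouth below 0.02 m and z of cutting_base in the frame of pot_2_mouth between -0.035 and 0 m) or (horizontal distance between planted_top and pot_2_mouth below 0.04 m and horizontal distance between cutting_base and pot_1_mouth below 0.02 m and z of cutting_base in the frame of pot_1_mouth between -0.035 and 0 m)) and contact force between the fingers and tongs above 2 N and contact force between tongs and cutting above 0.5 N and angle between cutting's own z axis and vertical below 0.35 rad and linear speed of cutting below 0.03 m/s and contact force between each of cutting, tongs, the fingers, the arm and pot_1 below 0.05 N and contact force between each of cutting, tongs, the fingers, the arm and pot_2 below 0.05 N and contact force between cutting and tray below 0.05 N and contact force between tongs and planted below 0.05 N and distance of each of pot_1, pot_2, planted from where it was at the start of the episode below 0.02 m and distance of each of fork, spray from where it was at the start of the episode below 0.03 m); the arm keeps its last pose, push and grip.
It fails at once if the gripper or the arm touches the spiny cutting (contact force between any of the fingers, the arm and cutting above 0.5 N).
It fails at once if a pot or the planted cactus is pushed more than 20 mm (distance of any of pot_1, pot_2, planted from where it was at the start of the episode above 0.02 m).
It fails at once if the fork or the spray bottle is pushed more than 30 mm (distance of any of fork, spray from where it was at the start of the episode above 0.03 m).
It also fails if it takes over 58 s, if anything falls off the work surface, if the arm or the gripper's body presses on something with over 40 N, if the wrist force passes 120 N, or if a joint passes its speed limit or range.

ROBOT

A 7-joint arm with a two-finger parallel gripper is mounted at the origin on the work surface. World frame = base frame: x ahead of the robot, y to its left, z up, the work surface at z = 0. Lengths are in m, angles in degrees, forces in N, time in s.
With the tool pointing down it reaches from about 0.425 to 0.875 m from the base axis. Payload 4.7 kg.
Tool frame: the origin (TCP) lies at the very end of the fingers, on their centre line; the grasp point (between the pads) lies env.grip_point_offset behind it (env.grip_point_offset is the distance from the TCP to the grasp point, in m); z points along the fingers, y is the direction in which the jaws open and shut (so a half turn about z gives the same grasp; the last joint's range is limited). The gripper opens to 87 mm and grips with 3 to 60 N. Pads are 19 mm wide; open, the fingers measure 117 mm over their backs; the gripper's body (75 mm by 190 mm) begins 51 mm behind the grasp point.
Start: joints at [-72.703, 18.392, -4.016, 83.108, 1.295, 78.541, -3.26], TCP at [0.185, 0.623, 0.223] pointing down, gripper open.
Joint ranges: [-163.93, 163.93], [-17.29, 119.83], [-79.2, 71.16], [3.27, 140.29], [-89.18, 269.18], [5.43, 117.66], [-154.24, 154.24]. Speed limits (degrees/s): [147.25, 147.25, 180, 180, 180, 180, 180].

INTERFACE

Orientations are given as [roll, pitch, yaw] about the fixed x, y, z axes, in that order (R = Rz(yaw) Ry(pitch) Rx(roll)).
In Python, from cell import env gives the robot as it stands.
- The arm moves only by the tool send_rows, never from a script. Its argument "plan" is a list of rows, each a list of 7 numbers: the finger opening in mm, from 0 to 87, then the shift along the tool's x, y, z in mm, then the turn, a rotation vector about the tool's x, y, z in rad. A call has 1 to 12 rows; each row shifts and turns the commanded pose from where the row before left it, along the tool's axes as they then stand; what a row does not reach is not made up. A row lasts 1/10 s, in which the tool goes at most 50 mm and 8.59 degrees, less where a joint would pass 70% of its speed; a pose out of reach is approached as far as the arm can. A call is refused whole if a number of a shift passes 50 or a number of a turn 0.15, either way. A call with a gripper value outside its range is refused whole. The fingers move at their own pace and stop on an object; "grip_force" is the grip in N (left out, the last holds). Time passes only in rows, so rows that do not move let the fingers close. It gives the time, the measured TCP pose, the force and the opening at its end, in the units of the state.
- env.get_obs(): the state, without advancing time (a new reading comes with each control period).
- env.read_camera(name): name is "scene" or "top" or "wrist"; returns the picture (384x512x3 uint8, red, green, blue); there is no depth.
- env.get_calibration(name): a dict with "fx", "fy", "cx", "cy" (pixels), "k1" (the pictures are not rectified: a ray, as slopes to the right and down, at radius r is drawn at 1 + k1 r^2 times it, then the intrinsics apply), "extrinsics" (4x4, takes a point from camera to world coordinates). Camera axes: x right, y down, z forward; pixel columns grow to the right and rows downward; lengths in m; the calibration is good to about 2 mm. A picture is of the moment at which its call begins: read the wrist's pose just before it. get_calibration takes no time and is no camera call; for the wrist camera it gives the pose at the moment of the call.
- env.sign_off(): hands the job in, once; it reports no verdict.
Trained networks look in the newest picture that a camera, given by its name, has taken for a name from the list of things; names that differ only in an ending like _2 or _b are one class to them, and where a whole thing is asked for, a point or a joint stands for the part that bears it (a point fixed in the world has none). Each returns a list of dicts, best first, with "confidence" (0 to 1); they miss things now and then, are a little off and sometimes report something else, mostly with a low value. They report only what shows in the picture. A call takes as long as a camera call. They do not tell look-alikes from the thing itself.
- env.regions_of(camera, query): "region" (384x512 bool, what is visible of it) and "rect" ([left, top, right, bottom] in pixels, round what is visible of it).
The state is a dict: "time_s": time; "qpos": joint angles; "joint_velocities": joint speeds; "effort": joint torques, N m; "tool_pos": TCP position; "tool_rot": TCP orientation; "force": force on the tool from outside, world axes, zero at the start; "wrist_torque": the same for the moment, N m; "grip_width": finger opening in m.
Only numpy, scipy, OpenCV 4.12 (cv2) and the standard library are available. Lean on these libraries where they do the work, as an engineer would, in place of code of your own. Each camera call takes 0.05 s, during which the arm holds its last target. There are 200 camera calls.

## Working session

There is one attempt and no reset: what is moved stays moved. The work goes in short steps, Python scripts to look and compute and a tool call to move; the robot and the scene stay as the last step left them, time stands still between calls to the robot, and variables do not carry over. Pictures are saved under pics/ and viewed, about 8 in all and at most 12, crops included, and the job is handed in when it is done.

Besides the shell and the picture viewer there is one more tool, called after "Emit:" as name(argument=value, ...) on one line, values as JSON. send_rows: Moves the arm, as the interface text tells. Its arguments: {"type":"object","properties":{"plan":{"type":"array"},"grip_force":{"type":"number"}},"required":["plan"]}

```bash
ls; mkdir -p pics
cat > h.py <<'E'
import numpy as np, cv2
from cell import env
def ray(cam,u,v):
    c=env.get_calibration(cam); K=np.array([[c['fx'],0,c['cx']],[0,c['fy'],c['cy']],[0,0,1.]])
    p=cv2.undistortPoints(np.array([[[u,v]]],float),K,np.array([c['k1'],0,0,0,0.]))[0,0]
    E=np.array(c['extrinsics']); return E[:3,3],E[:3,:3]@np.array([p[0],p[1],1])
def at_z(cam,u,v,z):
    o,d=ray(cam,u,v); return (o+d*(z-o[2])/d[2]).round(4)
def proj(cam,P):
    c=env.get_calibration(cam);E=np.array(c['extrinsics']);q=E[:3,:3].T@(np.array(P)-E[:3,3]);s=q[:2]/q[2]
    s=s*(1+c['k1']*(s@s)); return (s*[c['fx'],c['fy']]+[c['cx'],c['cy']]).round(1)
def save(cam,n):
    im=env.read_camera(cam); cv2.imwrite('pics/%s.png'%n,im[:,:,::-1]); return im
E
python3 - <<'E'
from h import *
print(env.grip_point_offset, env.get_obs()['tool_pos'],env.get_obs()['tool_rot'])
a=save('scene','s0');b=save('top','t0')
cv2.imwrite('pics/c0.png',cv2.resize(np.vstack([a,b]),None,fx=.78,fy=.78)[:,:,::-1])
for cam in('top','scene'):
  print(cam,env.get_calibration(cam)['extrinsics'])
  for q in('tongs','cutting','tray','pot_1','planted','fork','spray','tongs_jaws'):
    for r in env.regions_of(cam,q)[:4]:
      ys,xs=np.nonzero(r['region']); print(cam,q,round(r['confidence'],2),r['rect'],xs.mean().round(),ys.mean().round(),len(xs))
E
```

```text
pics
0.0187 [0.18440538 0.622718   0.22147413] [-1.79892262e+02  7.33011236e-03  1.63513399e+02]
top [[-3.00642226e-03 -9.88059615e-01  1.54042719e-01  3.65910193e-01]
 [-9.99826885e-01  1.41483572e-04 -1.86059271e-02 -4.78571818e-02]
 [ 1.83619706e-02 -1.54071989e-01 -9.87888992e-01  1.28089197e+00]
 [ 0.00000000e+00  0.00000000e+00  0.00000000e+00  1.00000000e+00]]
top tongs 0.94 [303.2, 217.3, 380.1, 268.8] 340.0 246.0 371
top cutting 0.76 [99.2, 192.7, 119.5, 212.7] 110.0 202.0 228
top tray 0.87 [96.0, 181.6, 163.7, 233.5] 132.0 208.0 2234
top pot_1 0.89 [200.1, 161.2, 233.1, 196.2] 215.0 176.0 662
top pot_1 0.83 [129.4, 123.9, 167.2, 166.7] 148.0 144.0 1196
top pot_1 0.71 [285.6, 153.8, 319.1, 192.2] 305.0 172.0 1098
top pot_1 0.67 [192.2, 108.9, 231.7, 146.8] 213.0 126.0 1182
top planted 0.76 [200.8, 166.6, 230.3, 195.4] 216.0 179.0 510
top fork 0.92 [207.8, 201.0, 234.8, 303.7] 218.0 245.0 726
top fork 0.15 [97.8, 183.7, 163.2, 235.7] 131.0 208.0 2093
top spray 0.77 [346.8, 136.9, 376.0, 165.0] 361.0 152.0 641
top tongs_jaws 0.85 [302.0, 219.8, 379.9, 270.2] 336.0 250.0 198
sc
[... 322 characters left out ...]
.0 316.0 457
scene tray 0.6 [308.2, 260.0, 401.0, 343.2] 354.0 298.0 3314
scene pot_1 0.91 [190.6, 237.3, 236.7, 289.9] 214.0 260.0 1898
scene pot_1 0.85 [255.4, 279.5, 308.3, 342.5] 280.0 306.0 2457
scene pot_1 0.71 [190.6, 162.0, 230.3, 205.6] 210.0 183.0 1219
scene pot_1 0.71 [160.4, 202.5, 207.1, 250.6] 185.0 224.0 1583
scene planted 0.68 [249.7, 215.1, 280.0, 243.2] 264.0 228.0 545
scene fork 0.65 [213.8, 142.1, 277.1, 171.6] 249.0 158.0 629
scene fork 0.61 [278.7, 198.6, 356.4, 244.9] 312.0 221.0 592
scene fork 0.27 [248.8, 215.7, 281.3, 239.7] 264.0 228.0 532
scene spray 0.6 [153.9, 130.8, 179.6, 184.4] 165.0 160.0 900
scene tongs_jaws 0.73 [215.2, 140.3, 283.7, 170.1] 252.0 158.0 547
```

View pics/c0.png

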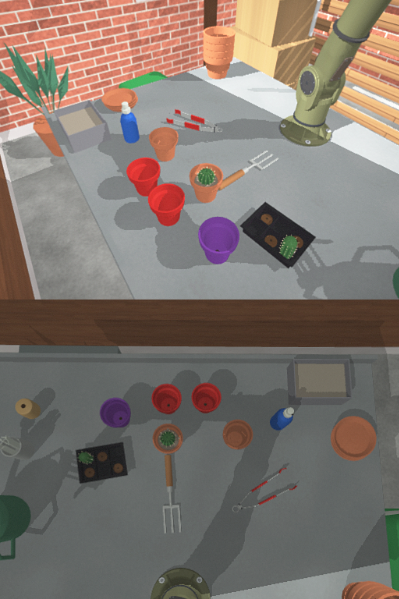

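The empty pot is the clay pot at top px (304,172). The planted one is at (216,178), and the red and purple pots are look-alikes. The tongs point up and to the right, with the ring at about (303,268). The cutting is in the tray at (110,202).

Run:
```python
from h import *
im=cv2.imread('pics/t0.png'); 
A=cv2.resize(im[210:275,295:390],None,fx=6,fy=6,interpolation=cv2.INTER_CUBIC); B=cv2.resize(im[175:240,90:185],None,fx=6,fy=6,interpolation=cv2.INTER_CUBIC)
cv2.imwrite('pics/c1.png',np.hstack([A,B])[:, :][:,:,:] if False else cv2.resize(np.hstack([A,B]),(800,274)))
def cen(rect): return (rect[0]+rect[2])/2,(rect[1]+rect[3])/2
for n,rc in(('empty',[285.6,153.8,319.1,192.2]),('planted',[200,161,233.1,196.2])): pass
# fit pots: project rim circle + base, compare bbox (top)
from scipy.optimize import least_squares
def bbox(cam,x,y):
    t=np.linspace(0,6.28,40); P=[proj(cam,[x+r*np.cos(a),y+r*np.sin(a),z]) for z,r in((.105,.057),(.0,.038)) for a in t]
    P=np.array(P); return np.r_[P.min(0),P.max(0)]
for n,cam,rc in(('empty','top',[285.6,153.8,319.1,192.2]),('empty','scene',[190.6,162,230.3,205.6]),('planted','top',[200.1,161.2,233.1,196.2])):
    r=least_squares(lambda p:bbox(cam,*p)-rc,[.5,-.1],diff_step=1e-2); print(n,cam,r.x,r.fun)
print('cut top',at_z('top',109.5,202.5,.055)); print('scene cut',at_z('scene',372.5,315,.05))
print('tray corners',[at_z('top',u,v,.034) for u,v in((96,181.6),(163.7,233.5))])
print('spray',at_z('top',361,151,.12),'fork',at_z('top',218,245,.01))
hsv=cv2.cvtColor(im,cv2.COLOR_BGR2HSV); m=((hsv[...,0]<8)|(hsv[...,0]>172))&(hsv[...,1]>130)&(hsv[...,2]>60); m[:210]=0;m[:,:295]=0;m[275:]=0;m[:,390:]=0
n,l,s,c=cv2.connectedComponentsWithStats(m.astype(np.uint8))
for i in range(1,n): print(s[i],c[i],at_z('top',*c[i],.02))
```

```text
empty top [ 0.60225563 -0.20692823] [-2.8  0.   2.8  0. ]Traceback (most recent call last):
  File "<stdin>", line 13, in <module>
    return func(*args, **kwargs)
    result = trf(vector_fun.fun, vector_fun.jac, x0, f0, J0, lb, ub, ftol, xtol,
                 gtol, max_nfev, x_scale, loss_function, tr_solver,
                 tr_options.copy(), verbose, callback=callback_wrapped)
    return trf_no_bounds(
        fun, jac, x0, f0, J0, ftol, xtol, gtol, max_nfev, x_scale,
        loss_function, tr_solver, tr_options, verbose, callback=callback)
    f_new = fun(x_new)
    self._update_fun()
    ~~~~~~~~~~~~~~~~^^
    self.f = self.fun_wrapped(xp_copy(self.x))
             ~~~~~~~~~~~~~~~~^^^^^^^^^^^^^^^^^
    return np.atleast_1d(self.fun(x))
                         ~~~~~~~~^^^
    return self.f(x, *self.args, **self.kwargs)
           ~~~~~~^^^^^^^^^^^^^^^^^^^^^^^^^^^^^^
  File "<stdin>", line 13, in <lambda>
  File "<stdin>", line 10, in bbox
  File "h.py", line 10, in proj
    c=env.get_calibration(cam);E=np.array(c['extrinsics']);q=E[:3,:3].T@(np.array(P)-E[:3,3]);s=q[:2]/q[2]
ValueError: time passes only in moves, steps and waits
```

View pics/c1.png

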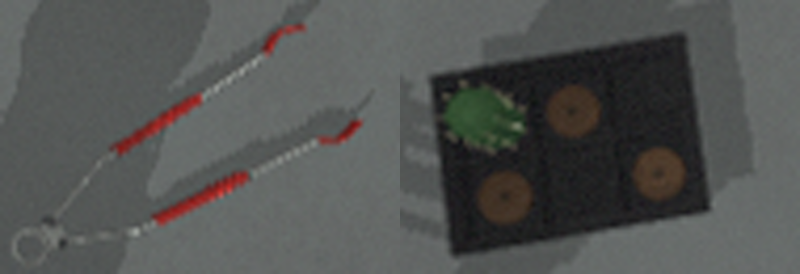

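```bash
sed -i 's/^def ray/_c={}\ndef cal(cam):\n    if cam=="wrist": return env.get_calibration(cam)\n    if cam not in _c: _c[cam]=env.get_calibration(cam)\n    return _c[cam]\ndef ray/; s/c=env.get_calibration(cam)/c=cal(cam)/' h.py
cat > m1.py <<'E'
from h import *
from scipy.optimize import least_squares
im=cv2.imread('pics/t0.png')
def bbox(cam,x,y):
    t=np.linspace(0,6.28,40); P=[proj(cam,[x+r*np.cos(a),y+r*np.sin(a),z]) for z,r in((.105,.057),(.0,.038)) for a in t]
    P=np.array(P); return np.r_[P.min(0),P.max(0)]
for n,cam,rc in(('empty','top',[285.6,153.8,319.1,192.2]),('empty','scene',[190.6,162,230.3,205.6]),('planted','top',[200.1,161.2,233.1,196.2])):
    r=least_squares(lambda p:bbox(cam,*p)-rc,[.5,-.1],diff_step=1e-2); print(n,cam,r.x.round(4),r.fun.round(1))
print('cut top',at_z('top',109.5,202.5,.055)); print('scene cut',at_z('scene',372.5,315,.05))
C=[at_z('top',u,v,.034) for u,v in((97.1,192.8),(157.2,183.3),(163.6,224.9),(102.4,235.6))]
C=np.array(C)[:,:2];c=C.mean(0); yv=(C[0]-C[1]+C[3]-C[2])/2; xv=(C[0]-C[3]+C[1]-C[2])/2
print('tray',C,c,np.linalg.norm(yv),np.linalg.norm(xv),'cell',c+xv/np.linalg.norm(xv)*.028+yv/np.linalg.norm(yv)*.056, np.degrees(np.arctan2(-yv[0],yv[1])))
print('pellets',[at_z('top',90+u/4.215,175+v/4.215,.012) for u,v in((173,110),(104,197),(258,173))])
print('spray',at_z('top',361,151,.12),'fork',at_z('top',218,245,.01))
hsv=cv2.cvtColor(im,cv2.COLOR_BGR2HSV); m=((hsv[...,0]<8)|(hsv[...,0]>172))&(hsv[...,1]>110)&(hsv[...,2]>60); m[:210]=0;m[:,:295]=0;m[275:]=0;m[:,390:]=0
n,l,s,c=cv2.connectedComponentsWithStats(m.astype(np.uint8))
for i in range(1,n):
    if s[i][4]>4: print(s[i],at_z('top',*c[i],.02))
print('ring',at_z('top',295+30/4.215,210+245/4.215,.013))
E
python3 m1.py
```

```text
empty top [ 0.6023 -0.2069] [-2.8  0.   2.8  0. ]
empty scene [ 0.6003 -0.2188] [ 0.9 -0.7 -1.   0.6]
planted top [0.5853 0.0423] [-3.5 -1.9  3.   1.9]
cut top [0.5224 0.3612 0.055 ]
scene cut [0.5204 0.3667 0.05  ]
tray [[0.5546 0.4068]
 [0.5839 0.2273]
 [0.4572 0.204 ]
 [0.4259 0.384 ]] [0.5054   0.305525] 0.1822859086709667 0.12976360236984788 cell [0.52364627 0.3657196 ] 9.568253137112153
pellets [array([0.5322, 0.3102, 0.012 ]), array([0.4688, 0.3569, 0.012 ]), array([0.486, 0.247, 0.012])]
spray [ 0.6639 -0.3763  0.12  ] fork [0.3975 0.0422 0.01  ]
[358 216   9   7  18] [ 0.4777 -0.3958  0.02  ]
[322 232  21  15  63] [ 0.415  -0.3056  0.02  ]
[371 239  10   5  17] [ 0.4076 -0.4389  0.02  ]
[331 251  23  12  71] [ 0.3625 -0.3353  0.02  ]
ring [ 0.3276 -0.2125  0.013 ]
```

```bash
cat > plan.py <<'E'
from h import *
def rows(goal,yawg,grip,vmax=44,n=None):
    """polar-interpolated rows from the current measured pose, tool kept pointing down"""
    o=env.get_obs(); p=np.array(o['tool_pos']); y0=np.radians(o['tool_rot'][2])
    g=np.array(goal,float); dy=(np.radians(yawg)-y0+np.pi)%(2*np.pi)-np.pi
    a0,r0=np.arctan2(p[1],p[0]),np.hypot(*p[:2]); a1,r1=np.arctan2(g[1],g[0]),np.hypot(*g[:2])
    L=np.hypot(np.hypot((a1-a0)*max(r0,r1),r1-r0),g[2]-p[2])*1000
    n=n or int(max(np.ceil(L/vmax),np.ceil(abs(dy)/.14),1)); c=p.copy(); y=y0; out=[]
    for i in range(1,n+1):
        s=i/n; a=a0+s*(a1-a0); r=r0+s*(r1-r0); t=np.array([r*np.cos(a),r*np.sin(a),p[2]+s*(g[2]-p[2])])
        d=t-c; ex=np.array([np.cos(y),np.sin(y),0]); ey=np.array([np.sin(y),-np.cos(y),0]); ez=np.array([0,0,-1])
        sh=np.round([d@ex*1000,d@ey*1000,d@ez*1000]).astype(int); tz=round(-(y0+s*dy-y),3)
        out.append([grip,*[int(k) for k in sh],0,0,float(tz)]); c=c+(ex*sh[0]+ey*sh[1]+ez*sh[2])/1000; y-=tz
    for i in range(0,n,12): print(out[i:i+12])
    print('end',c.round(4),np.degrees(y).round(1),'tilt',o['tool_rot'][:2],'n',n)
E
python3 -c "
from plan import *
rows([.393,-.3275,.17],119.3,87)"
```

```text
[[87, -43, -6, 2, 0, 0, 0.026], [87, -41, -8, 2, 0, 0, 0.025], [87, -42, -9, 1, 0, 0, 0.026], [87, -40, -11, 2, 0, 0, 0.026], [87, -40, -13, 2, 0, 0, 0.026], [87, -39, -14, 2, 0, 0, 0.025], [87, -38, -15, 1, 0, 0, 0.026], [87, -37, -17, 2, 0, 0, 0.026], [87, -36, -18, 2, 0, 0, 0.025], [87, -36, -20, 2, 0, 0, 0.026], [87, -34, -21, 1, 0, 0, 0.026], [87, -32, -22, 2, 0, 0, 0.026]]
[[87, -32, -23, 2, 0, 0, 0.025], [87, -31, -25, 2, 0, 0, 0.026], [87, -29, -25, 1, 0, 0, 0.026], [87, -28, -26, 2, 0, 0, 0.026], [87, -26, -28, 2, 0, 0, 0.025], [87, -26, -28, 2, 0, 0, 0.026], [87, -24, -29, 1, 0, 0, 0.026], [87, -22, -29, 2, 0, 0, 0.025], [87, -21, -31, 2, 0, 0, 0.026], [87, -20, -30, 2, 0, 0, 0.026], [87, -18, -32, 1, 0, 0, 0.026], [87, -17, -32, 2, 0, 0, 0.025]]
[[87, -15, -32, 2, 0, 0, 0.026], [87, -14, -32, 2, 0, 0, 0.026], [87, -12, -33, 1, 0, 0, 0.025], [87, -11, -33, 2, 0, 0, 0.026], [87, -10, -33, 2, 0, 0, 0.026], [87, -8, -34, 2, 0, 0, 0.026]]
end [ 0.3929 -0.3279  0.1696] 119.3 tilt [1.79992656e+02 1.83254510e-03] n 30
```

Emit:
send_rows(plan=[[87,-43,-6,2,0,0,0.026],[87,-41,-8,2,0,0,0.025],[87,-42,-9,1,0,0,0.026],[87,-40,-11,2,0,0,0.026],[87,-40,-13,2,0,0,0.026],[87,-39,-14,2,0,0,0.025],[87,-38,-15,1,0,0,0.026],[87,-37,-17,2,0,0,0.026],[87,-36,-18,2,0,0,0.025],[87,-36,-20,2,0,0,0.026],[87,-34,-21,1,0,0,0.026],[87,-32,-22,2,0,0,0.026]], grip_force=20)

```text
time_s: 2.1
tool_pos: [0.5248, 0.2794, 0.2017]
tool_rot: [180.0, 0.0, 145.7]
force: [-0.1, 0.4, 0.1]
grip_width: 0.0873
```

Emit:
send_rows(plan=[[87,-32,-23,2,0,0,0.025],[87,-31,-25,2,0,0,0.026],[87,-29,-25,1,0,0,0.026],[87,-28,-26,2,0,0,0.026],[87,-26,-28,2,0,0,0.025],[87,-26,-28,2,0,0,0.026],[87,-24,-29,1,0,0,0.026],[87,-22,-29,2,0,0,0.025],[87,-21,-31,2,0,0,0.026],[87,-20,-30,2,0,0,0.026],[87,-18,-32,1,0,0,0.026],[87,-17,-32,2,0,0,0.025]])

```text
time_s: 3.3
tool_pos: [0.5148, -0.1609, 0.1808]
tool_rot: [180.0, 0.0, 128.1]
force: [0.5, -0.0, -0.0]
grip_width: 0.0869
```

Emit:
send_rows(plan=[[87,-15,-32,2,0,0,0.026],[87,-14,-32,2,0,0,0.026],[87,-12,-33,1,0,0,0.025],[87,-11,-33,2,0,0,0.026],[87,-10,-33,2,0,0,0.026],[87,-8,-34,2,0,0,0.026],[87,0,0,0,0,0,0]])

```text
time_s: 4.0
tool_pos: [0.3885, -0.3322, 0.1698]
tool_rot: [-179.9, 0.0, 118.8]
force: [-0.2, 1.0, 0.2]
grip_width: 0.0874
```

```bash
cat > w.py <<'E'
from h import *
import sys
im=save('wrist',sys.argv[1]); o=env.get_obs(); print(o['tool_pos'].round(4),o['tool_rot'].round(2),np.array(o['qpos']).round(1),o['time_s'])
E
python3 - <<'E'
import sys; sys.argv=['','w1']
exec(open('w.py').read())
hsv=cv2.cvtColor(im,cv2.COLOR_RGB2HSV); m=((hsv[...,0]<8)|(hsv[...,0]>172))&(hsv[...,1]>110)&(hsv[...,2]>50)
m=cv2.morphologyEx(m.astype(np.uint8),cv2.MORPH_CLOSE,np.ones((5,5)))
n,l,s,c=cv2.connectedComponentsWithStats(m)
for i in range(1,n):
    if s[i][4]>60: print(s[i],c[i].round(),at_z('wrist',*c[i],.022))
cv2.imwrite('pics/w1.png',im[:,:,::-1])
E
```

```text
[ 0.3909 -0.3299  0.1698] [1.7997e+02 1.0000e-02 1.1898e+02] [ -3.3   3.3  42.2 107.9  -2.4  69.6  68.7] 4.05
[230 129  10  72 543] [234. 164.] [ 0.3665 -0.3308  0.022 ]
[288 128  10  73 594] [293. 164.] [ 0.4178 -0.3016  0.022 ]
```

View pics/w1.png

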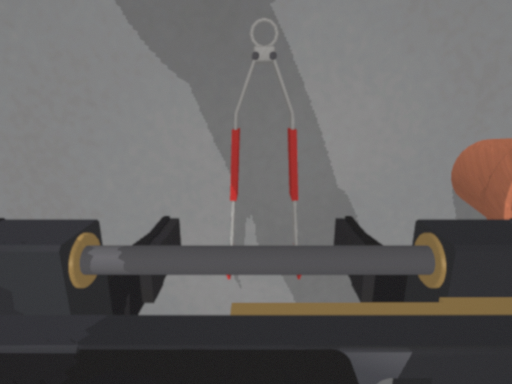

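```bash
cat > s.py <<'E'
from h import *
c=cal('wrist'); im=save('wrist','w_'+str(int(env.get_obs()['time_s']*100))); o=env.get_obs(); print(o['tool_pos'].round(4),o['tool_rot'].round(2),o['time_s'])
hsv=cv2.cvtColor(im,cv2.COLOR_RGB2HSV); m=((hsv[...,0]<8)|(hsv[...,0]>172))&(hsv[...,1]>110)&(hsv[...,2]>50)
m=cv2.morphologyEx(m.astype(np.uint8),cv2.MORPH_CLOSE,np.ones((5,5)))
n,l,s,ce=cv2.connectedComponentsWithStats(m)
for i in range(1,n):
    if s[i][4]>60: print(s[i],ce[i].round(1),at_z('wrist',*ce[i],.02))
E
python3 s.py; python3 -c "
from plan import *
rows([.396,-.3236,.12],119.3,87,n=3)"
```

```text
[ 0.3925 -0.3284  0.1698] [179.93   0.   119.16] 4.1
[227 129  10  73 553] [231.1 164.1] [ 0.3653 -0.3312  0.02  ]
[285 129  10  72 574] [289.2 164.5] [ 0.4172 -0.3026  0.02  ]
[[87, 1, 2, 17, 0, 0, -0.001], [87, 1, 2, 16, 0, 0, -0.001], [87, 0, 1, 17, 0, 0, -0.0]]
end [ 0.3959 -0.3242  0.1198] 119.3 tilt [1.79933789e+02 4.05576416e-03] n 3
```

Emit:
send_rows(plan=[[87,1,2,17,0,0,0],[87,1,2,17,0,0,0],[87,0,0,16,0,0,0],[87,0,0,0,0,0,0],[87,0,0,0,0,0,0],[87,0,0,0,0,0,0]])

```text
time_s: 4.7
tool_pos: [0.3964, -0.3242, 0.1205]
tool_rot: [179.9, 0.1, 119.3]
force: [-0.4, 0.7, 0.1]
grip_width: 0.0871
```

```bash
python3 s.py
```

```text
[ 0.3963 -0.3244  0.1205] [1.7993e+02 8.0000e-02 1.1932e+02] 4.75
[213 136  12  85 850] [218.3 177.3] [ 0.3639 -0.3329  0.02  ]
[281 136  11  85 776] [286.4 177.7] [ 0.4156 -0.3042  0.02  ]
[205 275  11  34 220] [210.2 292.3] [ 0.4098 -0.4378  0.02  ]
[290 275   9  27 176] [294.1 290. ] [ 0.479 -0.396  0.02 ]
```

Emit:
send_rows(plan=[[87,0,-3,30,0,0,0.005],[87,0,0,30,0,0,0],[87,0,0,25,0,0,0],[87,0,0,20,0,0,0],[87,0,0,12,0,0,0],[87,0,0,0,0,0,0],[87,0,0,0,0,0,0]])

```text
time_s: 5.45
tool_pos: [0.3933, -0.3261, 0.0034]
tool_rot: [180.0, 0.0, 119.0]
force: [-0.7, 1.1, 0.1]
grip_width: 0.0866
```

Emit:
send_rows(plan=[[70,0,0,0,0,0,0],[66,0,0,0,0,0,0],[62,0,0,0,0,0,0],[60,0,0,0,0,0,0],[60,0,0,0,0,0,0],[60,0,0,0,0,0,0],[60,0,0,0,0,0,0]], grip_force=20)

```text
time_s: 6.15
tool_pos: [0.3932, -0.3261, 0.0031]
tool_rot: [180.0, 0.1, 119.0]
force: [-0.9, -0.8, 6.0]
grip_width: 0.0608
```

Emit:
send_rows(plan=[[60,0,0,-5,0,0,0],[60,0,0,-15,0,0,0],[60,0,0,-25,0,0,0],[60,0,0,-30,0,0,0],[60,0,0,-30,0,0,0],[60,0,0,-25,0,0,0],[60,0,0,-10,0,0,0],[60,0,0,0,0,0,0],[60,0,0,0,0,0,0]])

```text
time_s: 7.05
tool_pos: [0.3922, -0.3251, 0.1417]
tool_rot: [-180.0, -0.1, 119.0]
force: [0.2, 0.1, -1.6]
grip_width: 0.06
```

```bash
python3 s.py
python3 - <<'E'
from h import *
a=cv2.imread(sorted(__import__('glob').glob('pics/w_*.png'),key=lambda f:int(f[7:-4]))[-1]); s=save('scene','s2')[:,:,::-1]
cv2.imwrite('pics/c2.png',np.hstack([cv2.resize(a,(400,300)),cv2.resize(s[90:240,120:320],(400,300))]))
E
```

```text
[ 0.3919 -0.325   0.1412] [-1.7993e+02 -1.2000e-01  1.1900e+02] 7.1
[ 194  158   23   88 1738] [205.1 204.1] [ 0.3601 -0.3683  0.02  ]
[ 298  158   23   88 1758] [308.6 203.7] [ 0.4466 -0.3198  0.02  ]
[198 275  19  27 435] [206.3 287. ] [ 0.4015 -0.4483  0.02  ]
[297 275  20  27 443] [307.5 287. ] [ 0.4929 -0.3975  0.02  ]
```

View pics/c2.png

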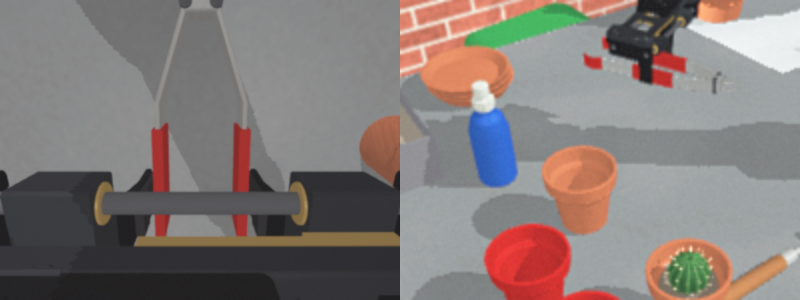

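```bash
python3 -c "
from plan import *
for u,v in((206.3,287),(307.5,287),(258,275),(258,302)): print(at_z('wrist',u,v,.158))
rows([.436,.305,.20],215,60,vmax=38)"
```

```text
[ 0.3807 -0.3579  0.158 ]
[ 0.4274 -0.3319  0.158 ]
[ 0.4011 -0.3384  0.158 ]
[ 0.409  -0.3526  0.158 ]
[[60, 13, 33, -3, 0, 0, -0.088], [60, 12, 32, -3, 0, 0, -0.088], [60, 11, 34, -3, 0, 0, -0.089], [60, 11, 33, -3, 0, 0, -0.088], [60, 10, 34, -4, 0, 0, -0.088], [60, 10, 34, -3, 0, 0, -0.088], [60, 9, 34, -3, 0, 0, -0.088], [60, 8, 35, -3, 0, 0, -0.089], [60, 8, 35, -3, 0, 0, -0.088], [60, 7, 35, -3, 0, 0, -0.088], [60, 6, 35, -3, 0, 0, -0.088], [60, 6, 35, -3, 0, 0, -0.088]]
[[60, 5, 36, -3, 0, 0, -0.089], [60, 4, 36, -3, 0, 0, -0.088], [60, 3, 36, -4, 0, 0, -0.088], [60, 3, 36, -3, 0, 0, -0.088], [60, 2, 36, -3, 0, 0, -0.088], [60, 2, 36, -3, 0, 0, -0.088], [60, 1, 37, -3, 0, 0, -0.089]]
end [0.4356 0.3049 0.2001] 215.0 tilt [-1.79906882e+02 -1.27821042e-01] n 19
```

Emit:
send_rows(plan=[[60,0,0,-29,0,0,0],[60,0,0,-29,0,0,0],[60,13,33,0,0,0,-0.088],[60,12,32,0,0,0,-0.088],[60,11,34,0,0,0,-0.089],[60,11,33,0,0,0,-0.088],[60,10,34,0,0,0,-0.088],[60,10,34,0,0,0,-0.088],[60,9,34,0,0,0,-0.088],[60,8,35,0,0,0,-0.089],[60,8,35,0,0,0,-0.088],[60,7,35,0,0,0,-0.088]])

```text
time_s: 8.35
tool_pos: [0.5214, -0.0025, 0.1989]
tool_rot: [-179.9, -0.1, 169.7]
force: [0.8, 0.6, -1.5]
grip_width: 0.0603
```

Emit:
send_rows(plan=[[60,6,35,0,0,0,-0.088],[60,6,35,0,0,0,-0.088],[60,5,36,0,0,0,-0.089],[60,4,36,0,0,0,-0.088],[60,3,36,0,0,0,-0.088],[60,3,36,0,0,0,-0.088],[60,2,36,0,0,0,-0.088],[60,2,36,0,0,0,-0.088],[60,1,37,0,0,0,-0.089],[60,0,0,0,0,0,0],[60,0,0,0,0,0,0],[60,0,0,0,0,0,0]])

```text
time_s: 9.55
tool_pos: [0.4369, 0.3028, 0.1995]
tool_rot: [-180.0, -0.1, -145.1]
force: [0.9, -0.7, -2.0]
grip_width: 0.06
```

Run:
```python
from h import *
o=env.get_obs();p=o['tool_pos'];print(p.round(4),o['tool_rot'].round(2),np.array(o['qpos']).round(0),o['time_s'],o['grip_width'])
t=save('top','t3');s=save('scene','s3'); y=np.radians(o['tool_rot'][2]); ex=np.array([np.cos(y),np.sin(y),0])
J=p-ex*.105+[0,0,.010]
for nm,P in(('J',J),('cut c',[.522,.365,.0455]),('cut top',[.522,.365,.088])): print(nm,np.round(P,4),proj('top',P),proj('scene',P))
for cam in('top','scene'):
  for q in('cutting','tongs_jaws','tray'):
    for r in env.regions_of(cam,q)[:1]: print(cam,q,round(r['confidence'],2),r['rect'])
A=cv2.resize(t[170:250,80:190],(400,290));B=cv2.resize(s[230:350,280:440],(400,300))[:290]
cv2.imwrite('pics/c3.png',np.hstack([A,B])[:,:,::-1])
```

```text
[0.4369 0.3028 0.1995] [-1.7995e+02 -1.1000e-01 -1.4509e+02] [-43.   5.   5. 102.  -0.  73.  88.] 9.55 0.060008243033908885
J [0.523  0.3629 0.2095] [ 89.1 194.7] [388.5 272. ]
cut c [0.522  0.365  0.0455] [109.3 203. ] [371.  315.8]
cut top [0.522 0.365 0.088] [104.4 201.2] [375.3 305.8]
top cutting 0.49 [105.2, 192.7, 109.7, 201.4]
top tongs_jaws 0.76 [73.1, 183.0, 140.8, 272.7]
top tray 0.66 [98.6, 185.2, 165.2, 225.2]
scene cutting 0.7 [360.5, 299.2, 381.6, 331.4]
scene tongs_jaws 0.82 [368.1, 208.8, 414.3, 286.0]
scene tray 0.87 [309.1, 259.2, 399.8, 342.8]
```

View pics/c3.png

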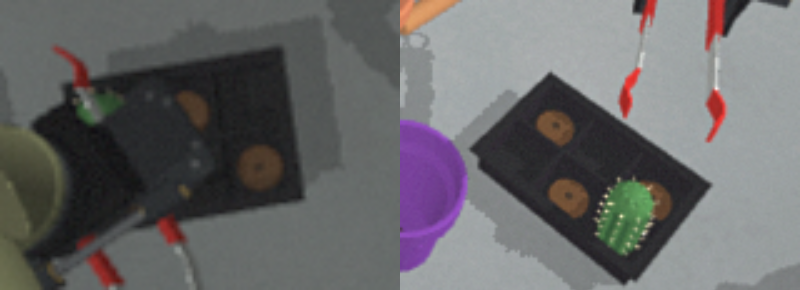

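Emit:
send_rows(plan=[[60,0,2,35,0,0,0],[60,0,0,35,0,0,0],[60,0,0,25,0,0,0],[60,0,0,15,0,0,0],[60,0,0,0,0,0,0],[60,0,0,0,0,0,0]])

```text
time_s: 10.55
tool_pos: [0.4357, 0.306, 0.091]
tool_rot: [180.0, 0.0, -145.0]
force: [-0.1, 0.8, -0.6]
grip_width: 0.0601
```

Run:
```python
from h import *
s=save('scene','s4');cv2.imwrite('pics/c4.png',cv2.resize(s[230:350,280:440],(800,600),interpolation=cv2.INTER_CUBIC)[:,:,::-1])
```

```text
(no output)
```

View pics/c4.png

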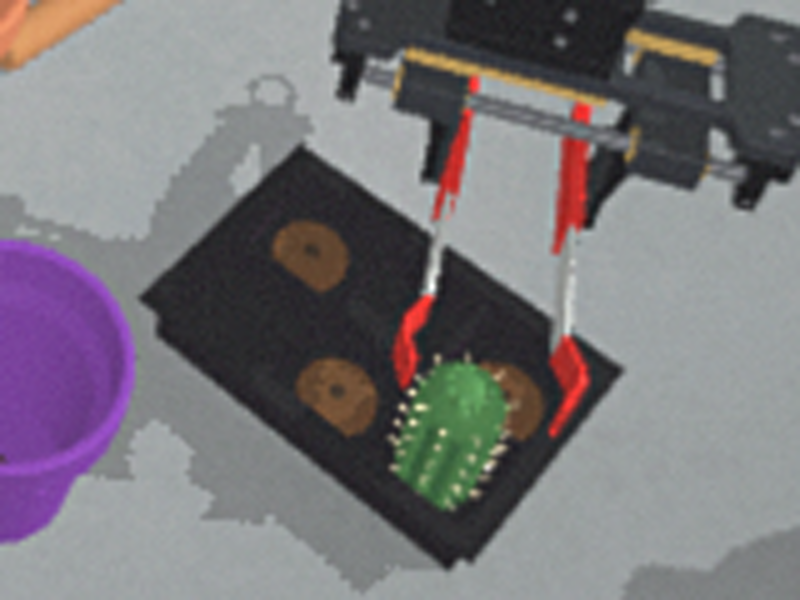

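Emit:
send_rows(plan=[[60,0,0,20,0,0,0],[60,0,0,15,0,0,0],[60,0,0,8,0,0,0],[60,0,0,0,0,0,0],[60,0,0,0,0,0,0]])

```text
time_s: 11.1
tool_pos: [0.436, 0.3064, 0.0486]
tool_rot: [180.0, 0.1, -145.0]
force: [0.6, 0.0, -0.4]
grip_width: 0.0601
```

Emit:
send_rows(plan=[[56,0,0,0,0,0,0],[53,0,0,0,0,0,0],[50,0,0,0,0,0,0],[47,0,0,0,0,0,0],[44,0,0,0,0,0,0],[40,0,0,0,0,0,0],[38,0,0,0,0,0,0],[38,0,0,0,0,0,0],[38,0,0,0,0,0,0]], grip_force=32)

```text
time_s: 12.0
tool_pos: [0.4354, 0.3058, 0.0475]
tool_rot: [-180.0, -0.0, -145.0]
force: [-0.4, -0.1, -1.8]
grip_width: 0.0458
```

Run:
```python
from h import *
print(env.get_obs()['tool_pos'])
s=save('scene','s5');cv2.imwrite('pics/c5.png',cv2.resize(s[230:350,280:440],(640,480),interpolation=cv2.INTER_CUBIC)[:,:,::-1])
```

```text
[0.43536797 0.30579344 0.04752435]
```

View pics/c5.png

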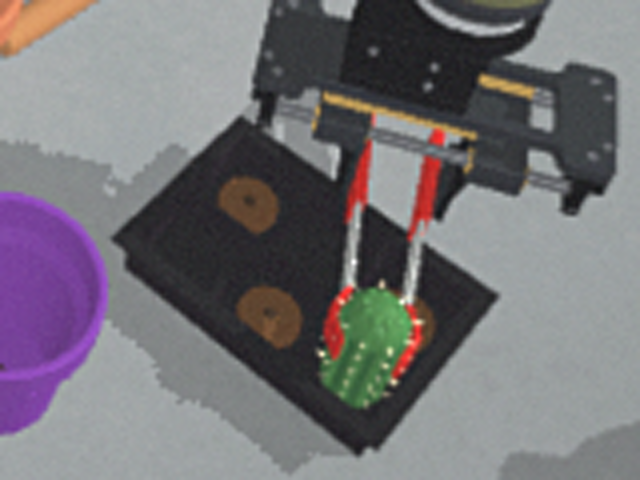

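Emit:
send_rows(plan=[[38,0,0,-5,0,0,0],[38,0,0,-10,0,0,0],[38,0,0,-20,0,0,0],[38,0,0,-25,0,0,0],[38,0,0,-30,0,0,0],[38,0,0,-30,0,0,0],[38,0,0,-25,0,0,0],[38,0,0,-15,0,0,0],[38,0,0,-5,0,0,0],[38,0,0,0,0,0,0],[38,0,0,0,0,0,0]])

```text
time_s: 13.15
tool_pos: [0.4347, 0.3054, 0.2112]
tool_rot: [-180.0, -0.1, -145.0]
force: [-0.5, 0.3, -1.6]
grip_width: 0.0454
```

```bash
python3 - <<'E'
from h import *
o=env.get_obs();p=o['tool_pos'];print(p,o['force'],o['wrist_torque'])
s=save('scene','s6');cv2.imwrite('pics/c6.png',cv2.resize(s[160:310,310:510],(640,480),interpolation=cv2.INTER_CUBIC)[:,:,::-1])
y=np.radians(o['tool_rot'][2]); ex=np.array([np.cos(y),np.sin(y),0]);J=p-ex*.105; 
for dz in(-.044,-.0015,.041): print(J+[0,0,dz],proj('scene',J+[0,0,dz]))
for r in env.regions_of('scene','cutting')[:2]: print(r['confidence'],r['rect'])
E
python3 -c "
from plan import *
a=np.arctan2(-.213,.601); print(np.degrees(a))
g=np.array([.601,-.213])-.105*np.array([np.cos(a),np.sin(a)])
rows([*g,.207],180+np.degrees(a),38,vmax=30)"
```

```text
[0.43468308 0.30540182 0.21120764] [-0.46061755  0.28294326 -1.624583  ] [ 0.00553846  0.07530815 -0.01965255]
[0.52066617 0.36566714 0.16720764] [385.1 284.9]
[0.52066617 0.36566714 0.20970764] [390.5 272.4]
[0.52066617 0.36566714 0.25220764] [396.4 258.8]
0.68 [376.4, 252.3, 406.6, 293.0]
-19.514800918204852
[[38, 1, -30, 0, 0, 0, 0.056], [38, 0, -30, 0, 0, 0, 0.056], [38, 1, -29, 1, 0, 0, 0.056], [38, 1, -30, 0, 0, 0, 0.056], [38, 1, -30, 0, 0, 0, 0.056], [38, 0, -30, 0, 0, 0, 0.056], [38, 1, -29, 1, 0, 0, 0.056], [38, 1, -30, 0, 0, 0, 0.056], [38, 1, -30, 0, 0, 0, 0.056], [38, 0, -30, 0, 0, 0, 0.056], [38, 1, -30, 1, 0, 0, 0.056], [38, 1, -30, 0, 0, 0, 0.056]]
[[38, 1, -29, 0, 0, 0, 0.056], [38, 0, -30, 0, 0, 0, 0.056], [38, 1, -30, 1, 0, 0, 0.056], [38, 1, -30, 0, 0, 0, 0.056], [38, 0, -30, 0, 0, 0, 0.056]]
end [ 0.5024 -0.1784  0.207 ] -199.5 tilt [-1.79989190e+02 -1.51000996e-01] n 17
```

View pics/c6.png

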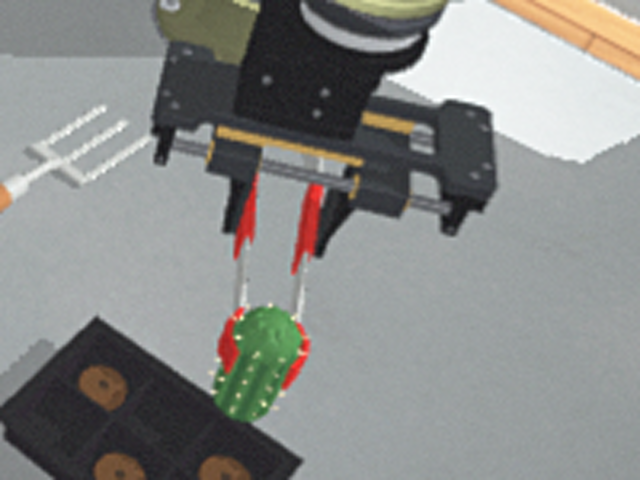

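The cutting is upright in the jaws and clear of the tray: its dome is at crop px (270,330), its base at (245,410). Next I move to above the empty pot.

Emit:
send_rows(plan=[[38,0,-10,0,0,0,0.018],[38,1,-20,0,0,0,0.038],[38,1,-30,0,0,0,0.056],[38,1,-29,1,0,0,0.056],[38,1,-30,0,0,0,0.056],[38,1,-30,0,0,0,0.056],[38,0,-30,0,0,0,0.056],[38,1,-29,1,0,0,0.056],[38,1,-30,0,0,0,0.056],[38,1,-30,0,0,0,0.056],[38,0,-30,0,0,0,0.056],[38,1,-30,1,0,0,0.056]])

```text
time_s: 14.45
tool_pos: [0.5318, -0.0053, 0.2097]
tool_rot: [180.0, 0.0, 179.5]
force: [0.1, 0.0, -2.1]
grip_width: 0.0454
```

Emit:
send_rows(plan=[[38,1,-30,0,0,0,0.056],[38,1,-29,0,0,0,0.056],[38,0,-30,0,0,0,0.056],[38,1,-30,1,0,0,0.056],[38,1,-30,0,0,0,0.056],[38,0,-20,0,0,0,0.038],[38,0,-10,0,0,0,0.018],[38,0,0,0,0,0,0],[38,0,0,0,0,0,0],[38,0,0,0,0,0,0]])

```text
time_s: 15.45
tool_pos: [0.5021, -0.1766, 0.2084]
tool_rot: [180.0, -0.0, 160.7]
force: [-0.0, 0.1, -2.2]
grip_width: 0.0461
```

Run:
```python
from h import *
from scipy.optimize import least_squares
def bbox(cam,x,y):
    t=np.linspace(0,6.28,40); P=[proj(cam,[x+r*np.cos(a),y+r*np.sin(a),z]) for z,r in((.105,.057),(.0,.038)) for a in t]
    P=np.array(P); return np.r_[P.min(0),P.max(0)]
# own colour segmentation of the clay pot in the start pictures
for cam,f,w in(('top','pics/t0.png',(275,145,332,202)),('scene','pics/s0.png',(183,155,240,212))):
    im=cv2.imread(f); hsv=cv2.cvtColor(im,cv2.COLOR_BGR2HSV); m=((hsv[...,0]<16)|(hsv[...,0]>175))&(hsv[...,1]>80)&(hsv[...,2]>40)
    k=np.zeros_like(m);k[w[1]:w[3],w[0]:w[2]]=1;m&=k
    n,l,s,c=cv2.connectedComponentsWithStats(m.astype(np.uint8)); b=s[1+np.argmax(s[1:,4])]; rc=np.array([b[0],b[1],b[0]+b[2],b[1]+b[3]])-.5
    r=least_squares(lambda p:bbox(cam,*p)-rc,[.6,-.21],diff_step=1e-2); print(cam,rc,r.x.round(4),r.fun.round(1))
o=env.get_obs();p=o['tool_pos'];y=np.radians(o['tool_rot'][2]); ex=np.array([np.cos(y),np.sin(y),0]);J=p-ex*.105;print(p.round(4),o['tool_rot'].round(2),'J',J.round(4),o['time_s'],o['grip_width'])
for r in env.regions_of('scene','pot_1')[:5]: print(round(r['confidence'],2),r['rect'])
s=save('scene','s7');t=save('top','t7')
A=cv2.resize(s[110:230,150:270],(400,400),interpolation=cv2.INTER_CUBIC);B=cv2.resize(t[130:220,260:350],(400,400),interpolation=cv2.INTER_CUBIC)
cv2.imwrite('pics/c7.png',np.hstack([A,B])[:,:,::-1])
for dz in(-.044,-.0015,.041): print('cut',proj('scene',J+[0,0,dz]),proj('top',J+[0,0,dz]))
for r in env.regions_of('scene','cutting')[:2]: print(r['confidence'],r['rect'])
for r in env.regions_of('top','cutting')[:2]: print(r['confidence'],r['rect'])
```

```text
top [285.5 153.5 323.5 191.5] [ 0.6037 -0.2133] [-0.5 -0.2  0.6  0.2]
scene [190.5 162.5 228.5 206.5] [ 0.6043 -0.2177] [ 0.  -0.5 -0.1  0.4]
[ 0.5021 -0.1766  0.2084] [ 1.7996e+02 -1.0000e-02  1.6065e+02] J [ 0.6012 -0.2114  0.2084] 15.45 0.04610612442790893
0.9 [162.2, 199.0, 204.4, 250.4]
0.88 [190.6, 166.8, 229.0, 208.6]
0.73 [244.0, 209.6, 285.9, 257.9]
0.71 [190.1, 234.9, 236.4, 289.2]
0.66 [256.1, 279.6, 307.0, 343.7]
cut [209.7 158.1] [306.8 169. ]
cut [208.5 146. ] [309.1 165.7]
cut [207.1 133.1] [311.5 162.2]
0.7 [202.7, 131.2, 216.9, 162.4]
0.69 [249.9, 218.1, 279.2, 242.7]
```

View pics/c7.png

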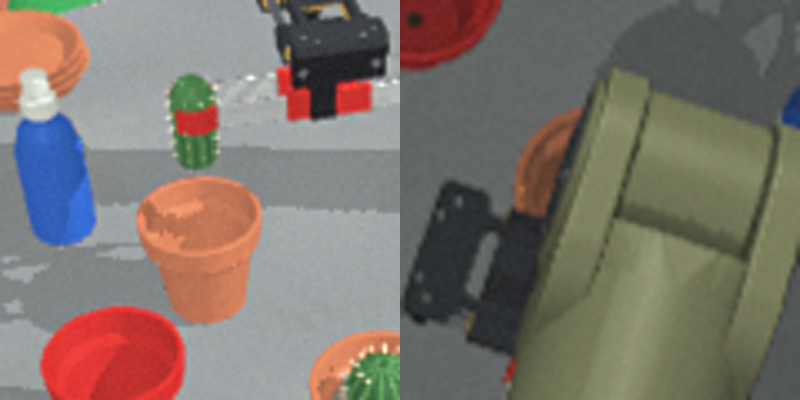

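The cutting hangs upright above the mouth, about 5 mm off the pot's axis. I'll correct that and lower it 74 mm.

Emit:
send_rows(plan=[[38,-2,-1,0,0,0,0],[38,-2,-2,10,0,0,0],[38,0,0,20,0,0,0],[38,0,0,18,0,0,0],[38,0,0,14,0,0,0],[38,0,0,8,0,0,0],[38,0,0,4,0,0,0],[38,0,0,0,0,0,0],[38,0,0,0,0,0,0],[38,0,0,0,0,0,0],[38,0,0,0,0,0,0]])

```text
time_s: 16.8
tool_pos: [0.5047, -0.1827, 0.1352]
tool_rot: [180.0, 0.1, 160.5]
force: [-0.0, 0.2, -1.1]
grip_width: 0.0457
```

Run:
```python
from h import *
o=env.get_obs();p=o['tool_pos'];y=np.radians(o['tool_rot'][2]); ex=np.array([np.cos(y),np.sin(y),0]);J=p-ex*.105;print(p.round(4),'J',J.round(4),o['force'].round(2),o['time_s'],o['grip_width'])
s=save('scene','s8')
B=np.array([.604,-.2155,.105]); print('mouth px',proj('scene',B),'cut top px',proj('scene',J+[0,0,.041]),'base',proj('scene',J-[0,0,.0445]))
cv2.imwrite('pics/c8.png',cv2.resize(s[120:220,150:270],(720,600),interpolation=cv2.INTER_CUBIC)[:,:,::-1])
for q in('cutting','pot_1','planted','spray','fork'):
  for r in env.regions_of('scene',q)[:5]: print(q,round(r['confidence'],2),r['rect'])
```

```text
[ 0.5047 -0.1827  0.1352] J [ 0.6037 -0.2178  0.1352] [-0.01  0.19 -1.09] 16.8 0.045714116135896044
mouth px [210.  173.7] cut top px [207.6 154. ] base [210.1 176.9]
cutting 0.72 [201.3, 149.7, 218.0, 180.2]
pot_1 0.92 [254.6, 279.7, 308.6, 341.5]
pot_1 0.83 [189.2, 233.4, 239.9, 289.8]
pot_1 0.6 [161.8, 202.2, 206.7, 251.8]
pot_1 0.56 [191.2, 165.9, 227.1, 207.2]
planted 0.91 [252.6, 217.4, 279.7, 242.2]
spray 0.97 [156.1, 130.3, 178.3, 182.3]
fork 0.85 [278.3, 194.0, 356.6, 243.3]
fork 0.55 [199.5, 155.2, 213.6, 180.5]
```

View pics/c8.png

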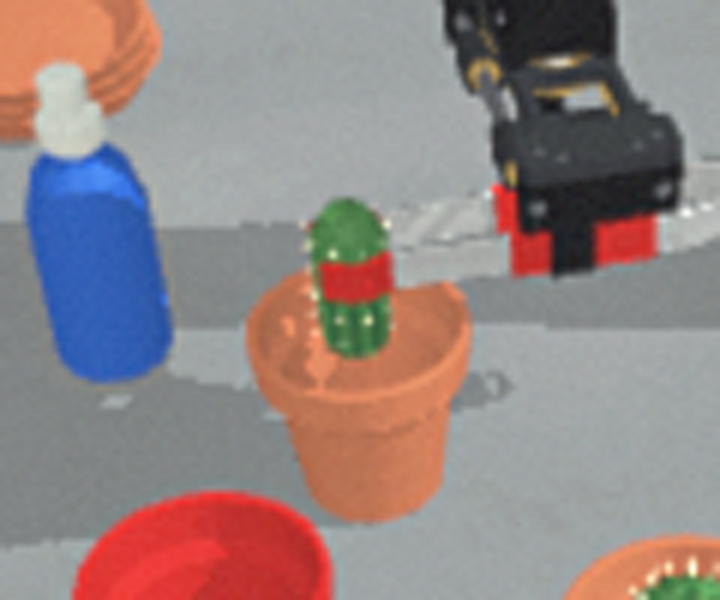

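```bash
python3 -c "
from h import *
o=env.get_obs();print(np.abs(o['joint_velocities']).max(),o['force'],o['time_s']);print(env.sign_off());o=env.get_obs();print(o['tool_pos'],o['grip_width'],o['force'],o['time_s'])"
```

```text
0.12964588385347411 [-0.35995894  0.41214992 -1.42449825] 17.1
the job is handed in; nothing more can be done
None
the job is handed in; nothing more can be done
```

The tongs are holding the cutting upright in the middle of the unplanted pot's mouth, and I handed the job in at 17.1 s. I picked the tongs up off the bench, closed the jaws on the cutting, lifted it clear of the tray and lowered it in; only the tongs touched it.

**Last checks before handing in:**
- **Position:** the jaws were at about (0.604, -0.218). The pot's axis is at about (0.604, -0.2155), so the cutting is about 2 mm off centre.
- **Depth:** I estimate the cut base is about 14 mm below the rim.
- **Grip:** the fingers were 45.7 mm apart, which is the width expected with the jaws on the cutting. The wrist force was about 1.4 N, roughly the weight held.
- **Clearance:** in the last scene picture the cutting stood clear of the pot, and the planted cactus, spray bottle and fork showed up where they had been at the start.

**What disagreed:**
- The two cameras put the pot's centre about 4 mm apart sideways, and I used the mean. That is well within the 20 mm allowed.
- In the first top picture the network's outline of the pot was too narrow, so I replaced it with my own colour outline.
- My last look at the top camera had the arm blocking the view, so the final centring was checked only with the scene camera and the arm's own position.
- I had no picture or reading after handing in.

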